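Show a measured sample to the inspection camera

ROBOT

A 6-joint arm with a two-finger parallel gripper is mounted at the origin on the work surface. World frame = base frame: x ahead of the robot, y to its left, z up, the work surface at z = 0. Lengths are in mm, angles in rad, forces in N, time in s.
With the tool pointing down it reaches from about 275 to 725 mm from the base axis. Payload 15.9 kg.
Tool frame: the origin (TCP) lies midway between the tips of the shut fingers; the grasp point (between the pads) lies 19 mm behind it (manip.grip_depth is the distance from the TCP to the grasp point, in mm); z points along the fingers, y is the line along which they close (so a half turn about z gives the same grasp; the last joint's range is limited). The gripper opens to 85 mm and grips with 20 to 120 N. Pads are 22 mm wide; open, the fingers measure 114 mm over their backs; the gripper's body (76 mm by 85 mm) begins 54 mm behind the grasp point. The pads swing forward as they close: fully open they stand 13 mm farther back than shut.
Start: joints at [1.239, 0.213, -0.034, 1.323, 0, 1.571], TCP at [162.866, 472.716, 231.306] pointing down, gripper open.
Joint ranges: [-2.98, 2.98], [-0.74, 1.72], [-1.14, 1.35], [-2.1, 2.04], [-1.57, 1.44], [-3.14, 3.14]. Speed limits (rad/s): [1.89, 1.89, 2.39, 2.57, 3.14, 3.14].

INTERFACE

Orientations are given as a 3x3 rotation matrix whose columns are the frame's x, y, z axes.
In Python, from bench import manip gives the robot as it stands.
- The arm moves only by the tool step_arm, never from a script. Its argument "motion" is text: rows parted by semicolons, each of 7 numbers parted by spaces: the shift along the tool's x, y, z normalised to -1 to 1, where 1 is 0.03 m, then the turn, a rotation vector about the tool's x, y, z normalised to -1 to 1, where 1 is 6 degrees, then the closure, from 0 (fully open) to 1 (shut). In form: x y z rx ry rz jaw; .... A call has 1 to 8 rows; each row shifts and turns the commanded pose from where the row before left it, along the tool's axes as they then stand; what a row does not reach is not made up. A row lasts 1/10 s, in which the tool goes at most 50 mm and 8.59 degrees, less where a joint would pass 70% of its speed; a pose out of reach is approached as far as the arm can. A call with a number of a shift or a turn outside -1 to 1 is refused whole. A call with a gripper value outside its range is refused whole. The fingers move at their own pace and stop on an object; "grip_force" is the grip in N (left out, the last holds). Time passes only in rows, so rows that do not move let the fingers close. It gives the time, the measured TCP pose, the force, the opening and the grip force at its end, in the units of the state.
- manip.observe(): the state, without advancing time (a new reading comes with each control period).
- manip.grab_frame(name): name is "side" or "top"; returns a dict with "pixels" (420x560x3 uint8, blue, green, red), "z_map" (420x560 float32, mm along the optical axis (not along the pixel's ray), 0 where there is no reading), "intrinsics" (3x3 intrinsics, pixels), "k1" (the pictures are not rectified: a ray, as slopes to the right and down, at radius r is drawn at 1 + k1 r^2 times it, then the intrinsics apply), "extrinsics" (4x4, takes a point from world to camera coordinates). Camera axes: x right, y down, z forward; pixel columns grow to the right and rows downward; lengths in mm; the calibration is good to about 2 mm. A picture is of the moment at which its call begins.
- manip.finish_job(): hands the job in; it is judged then, once.
Trained networks look in a picture, given as the dict that the camera call returned (one of the last four; its "shot" number tells which), for a name from the list of things; names that differ only in an ending like _2 or _b are one class to them, and where a whole thing is asked for, a point or a joint stands for the part that bears it (a point fixed in the world has none). Each returns a list of dicts, best first, with "conf" (0 to 1); they miss things now and then, are a little off and sometimes report something else, mostly with a low value. They report only what shows in the picture. A call takes as long as a camera call. They do not tell look-alikes from the thing itself.
- manip.trace(picture, label): "pixels" (420x560 bool, what is visible of it) and "pixel" ([column, row] in pixels, amid what is visible of it).
- manip.pinpoint(picture, label): "pixel" ([column, row] in pixels: a listed point, or the origin of a listed thing).
The state is a dict: "time_s": time; "joint_positions": joint angles; "dq": joint speeds; "tau": joint torques, N m; "ee_pos": TCP position; "eef_rot": TCP orientation; "force": force on the tool from outside, world axes, zero at the start; "torque": the same for the moment, N m; "opening": opening from 0.0 (shut) to 1.0 (fully open); "finger_force": force on a finger pad.
Only numpy, scipy, OpenCV 4.12 (cv2) and the standard library are available. Lean on these libraries where they do the work, as an engineer would, in place of code of your own. Each camera call takes 0.05 s, during which the arm holds its last target. There are 200 camera calls.

TASK

Push the small lever on the head of the white spectrometer all the way down, so that its foot lifts off the sample holder, and leave it down; only then take the round-headed holder out from under the foot by its grip block. Hold it up to the slanted inspection camera with the underside of the round head square to the lens, centred on the lens axis and 10 cm in front of the glass, the grip block pointing straight to the side the camera leans to. Finish there, still holding it steady in the air; do not let the holder touch the camera and leave everything else on the bench where it is.

Things in the scene. Friction and masses are not known exactly. Their poses are not given: they have to be found in the camera images.
- spectro: White bench spectrometer, fixed, 220 (x) by 180 (y) by 70 mm high. Origin on the bench under its centre, z up, x to its rear. A column at x = 75 to 105 mm carries the head, 36 mm wide (y), over x = 20 to 105, z = 125 to 170 mm, with the foot hanging from it over the sample. The lever stands out to +y from the head.
- nest (a point): Centre of the sample nest on the spectrometer's flat top: x = 35, y = 0, z = 70 mm in its frame. Walls 4 mm high stand about 2 mm clear round the holder's round head, open towards -x by a 23 mm slot for the tongue. The foot, 16 mm diameter, comes down on the head here; fully raised it leaves 30 mm above the head.
- lever (a joint): Lever on the head, a 9 mm steel arm with a black cross bar at its end. 0 rad = lever up, foot down on the sample; 0.9 rad = lever fully down at its stop, foot raised 30 mm. The bar is 85 mm from the hinge, 0.45 rad above level at 0 and 0.45 rad below level at 0.9. About 4 N on the bar moves it; it stays where left.
- lever_hinge (a point): Point on the lever's hinge, which lies along the spectrometer's x: x = 55, y = 18, z = 150 mm in its frame.
- lever_knob (a point): Centre of the lever's black cross bar (round, 14 mm diameter, 30 mm long, along the spectrometer's x). Push it down from above.
- holder: Sample holder to be shown, plain aluminium, about 0.11 kg, flat in the nest. Origin: centre of the underside of its round head (36 mm diameter, 6 mm thick); z up. A tongue 14 mm wide, 5 mm thick runs to -x to the grip block, 30 (x) by 20 (y) by 34 mm high, centred at x = -95 mm. Underside flat throughout. To free it: up about 14 mm over the nest walls, out to -x 60 mm or more, then up.
- holder_grip (a point): Centre of the top of the holder's grip block: x = -95, z = 34 mm in the holder's frame.
- camera: Black inspection camera, fixed, a cylinder 44 mm in diameter, 80 mm long, looking up on a slant 25 degrees from vertical. Origin: centre of the lens glass, 120 mm above the bench; z is the viewing direction out of the glass; it leans to its -x side. Wanted: holder origin at (0, 0, 100 mm) of this frame, the holder's x, y, z parallel to this frame's.
- camera_stand: The camera's fixed stand. Origin on the bench, 50 mm to -x of its base's centre; z up, x away from the side the camera leans to. Base 110 (x) by 100 by 12 mm centred at x = 50; an upright 34 mm wide (y), 106 mm high at x = 77 to 93 mm, behind the camera. The lens glass is at x = 50, z = 120 mm.
- spare_holder: Bystander: a like holder with a square 36 mm head, lying on the bench between the two instruments. Origin under the centre of its head, grip block at x = -95 mm, 34 mm high.
- beaker: Bystander: glass beaker, 68 mm diameter, 85 mm high; origin at its base.
- bottle: Bystander: amber bottle, 60 mm diameter, 130 mm high; origin at its base.
- vial: Bystander: small glass vial, 24 mm diameter, 45 mm high; origin at its base.
- spatula: Bystander: steel lab spatula 148 mm long, 14 mm wide, 5 mm high, lying flat; origin under its middle.
- glue: Bystander: white squeeze bottle, 36 mm diameter, 90 mm high; origin at its base.
- phone: Bystander: flat black phone, 150 by 75 by 9 mm.
There are look-alikes about, which are no part of the job. What is shaped like the holder but green is not meant.

How it is judged (in metres and radians):
On the way, in this order (a step that is already met when the one before it is completed fails the run):
1. lever pressed fully down while the holder still lies in its nest (value of joint lever above 0.78 rad and distance of holder from where it was at the start of the episode below 0.012 m), for 0.2 s.
2. holder drawn out of the nest and lifted clear of the spectrometer (value of joint lever above 0.78 rad and height (world z) of holder above 0.1 m and contact force between holder and spectro below 0.05 N and contact force between holder and the fingers above 1 N), for 0.2 s.
At the end, for the whole second after the job is handed in: Held still in the air by the gripper, clear of both instruments: centre of the head's underside 85 to 115 mm from the glass, within 12 mm of the lens axis in x and y, square to it within 0.16 rad, grip block to the leaning side within 0.26 rad; lever still down (over 0.78 rad) (z of holder in the frame of camera between 0.085 and 0.115 m and x of holder in the frame of camera between -0.012 and 0.012 m and y of holder in the frame of camera between -0.012 and 0.012 m and angle between the z axis of holder and the z axis of camera, either way round below 0.16 rad and angle between the x axis of holder and the x axis of camera, either way round below 0.26 rad and angle between holder's own z axis and vertical below 1.2 rad and x of holder_grip in the frame of camera below -0.05 m and value of joint lever above 0.78 rad and linear speed of holder below 0.02 m/s and angular speed of holder below 0.2 rad/s and contact force between holder and the fingers above 1 N and contact force between holder and spectro below 0.05 N and contact force between holder and camera_stand below 0.05 N); the arm keeps its last pose, push and grip.
It fails at once if the holder touches the camera or its stand (contact force between holder and camera_stand above 0.5 N).
It fails at once if a bystander is moved by more than 30 mm (distance of any of spare_holder, beaker, bottle, vial, spatula, glue, phone from where it was at the start of the episode above 0.03 m).
It also fails if it takes over 58 s, if anything falls off the work surface, if the arm or the gripper's body presses on something with over 40 N, if the wrist force passes 120 N, or if a joint passes its speed limit or range.

## Working session

There is one attempt and no reset: what is moved stays moved. The work goes in short steps, Python scripts to look and compute and a tool call to move; the robot and the scene stay as the last step left them, time stands still between calls to the robot, and variables do not carry over. Pictures are saved under pics/ and viewed, at most 10 in all, crops included, and the job is handed in when it is done.

Besides the shell and the picture viewer there is one more tool, called after "Call:" in YAML: its name, and indented under it one key for each argument. step_arm: Moves the arm, as the interface text tells. Its arguments: {"type":"object","properties":{"motion":{"type":"string"},"grip_force":{"type":"number"}},"required":["motion"]}

```bash
mkdir -p pics; cat > h.py <<'E'
import numpy as np, cv2
from bench import manip
def px2w(f,px,z=None,depth=None):
    K=np.array(f["intrinsics"]);E=np.array(f["extrinsics"])
    d=cv2.undistortPoints(np.array([[px]],float),K,np.array([f["k1"],0,0,0,0.]))[0,0]
    ray=np.array([d[0],d[1],1.]);R=E[:3,:3];t=E[:3,3];c=-R.T@t;r=R.T@ray
    s=depth if depth is not None else (z-c[2])/r[2]
    return c+s*r
def w2px(f,p):
    E=np.array(f["extrinsics"])
    q,_=cv2.projectPoints(np.array([p],float),cv2.Rodrigues(E[:3,:3])[0],E[:3,3],np.array(f["intrinsics"]),np.array([f["k1"],0,0,0,0.]))
    return q[0,0]
E
cat > a.py <<'E'
from h import *
for n in ("side","top"):
    f=manip.grab_frame(n);cv2.imwrite(f"pics/{n}0.png",f["pixels"])
    E=np.array(f["extrinsics"]);print(n,"cam",(-E[:3,:3].T@E[:3,3]).round(),"fwd",E[2,:3].round(2))
    for l in ("spectro","nest","lever_knob","lever_hinge","holder","holder_grip","camera","camera_stand","spare_holder","beaker","bottle","vial","glue","spatula","phone"):
        for r in manip.pinpoint(f,l)[:3]:
            p=r["pixel"];u,v=int(round(p[0])),int(round(p[1]))
            d=f["z_map"][min(max(v,0),419),min(max(u,0),559)]
            print(l,round(r["conf"],2),np.round(p,1),px2w(f,p,depth=d).round() if d>0 else None)
E
python3 a.py
```

```text
side cam [-217. -729. 1004.] fwd [ 0.55  0.54 -0.64]
spectro 0.85 [231.9 211.6] [502. 142.  69.]
nest 0.98 [241.  185.9] [588. 199.  79.]
lever_knob 0.58 [228.8 136.4] [632. 292. 183.]
holder 0.76 [119.7 218.6] [303. 407.   7.]
holder 0.6 [240.8 188.5] [583. 195.  75.]
holder 0.53 [180.4 256.4] [333. 163.   4.]
holder_grip 0.59 [146.2 220.3] [339. 320.  30.]
holder_grip 0.56 [213.4 189.9] [502. 215. 104.]
camera 0.96 [329.7 247.2] [ 538. -168.  118.]
camera_stand 0.74 [317.  293.7] [ 488. -179.    2.]
spare_holder 0.56 [295.5 231.8] [613.   9.   8.]
spare_holder 0.15 [229.6 211.7] [495. 144.  71.]
beaker 0.69 [305.5 191.4] [759. 104.  16.]
bottle 0.96 [368.9 233.6] [ 735. -149.   22.]
bottle 0.5 [436.3 359.8] [ 520. -499.    8.]
vial 0.55 [315.8 220.3] [695.   6.   1.]
vial 0.18 [228.9 133.7] [637. 297. 188.]
glue 0.69 [171.5 173.5] [538. 471.  12.]
glue 0.6 [232.8 211.6] [501. 138.  72.]
glue 0.28 [433.9 357.2] [ 526. -490.    4.]
spatula 0.67 [233.3 280.6] [377.   4.  -4.]
spatula 0.32 [294.6 232.2] [613.  13.   4.]
phone 0.69 [436.2 358.6] [ 522. -497.    9.]
top cam [ 438.   21. 
[... 461 characters left out ...]
203.4] [584. 194. 170.]
holder_grip 0.83 [194.4 287. ] [353. 253.  30.]
holder_grip 0.55 [201.9 234.4] [506. 221. 100.]
holder_grip 0.52 [166.9 293.6] [334. 332.  38.]
camera 0.76 [341.4 221.3] [ 542. -171.  124.]
camera_stand 0.63 [335.9 241.1] [ 492. -173.   13.]
spare_holder 0.56 [274.6 199.3] [622.  15.   6.]
beaker 0.59 [241.9 147.4] [789. 119.   2.]
beaker 0.27 [213.1 219.1] [552. 195.  72.]
bottle 0.78 [319.2 157. ] [ 739. -117.   74.]
vial 0.69 [198.8 233.3] [509. 229. 104.]
vial 0.39 [284.3 174.5] [701. -15.   3.]
glue 0.47 [121.9 222.2] [542. 463.  69.]
spatula 0.55 [278.9 275.4] [387.   1.   3.]
phone 0.71 [435.5 226.2] [ 540. -486.   10.]
phone 0.32 [281.4 275.6] [387.  -7.   3.]
```

View pics/top0.png

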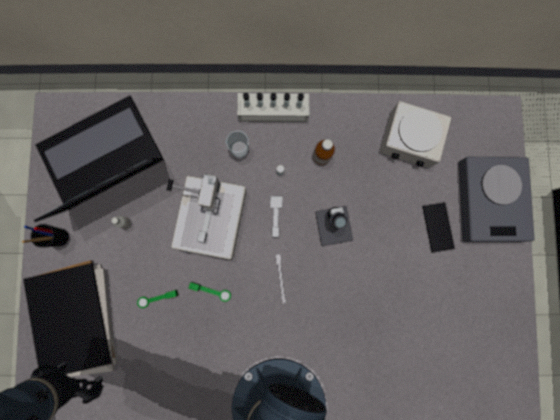

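View pics/side0.png

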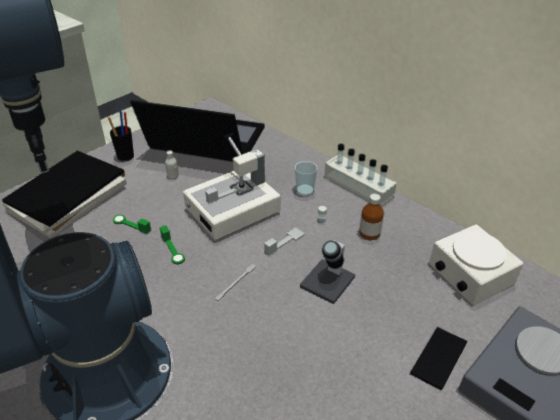

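The top view shows the spectrometer at (211,220), with the wanted aluminium holder in its nest and its grip block at (203,236). The lever bar is at (170,186) and the inspection camera at (337,218). Possible mix-ups: green holders at (143,301) and (225,295), and the square-headed spare at (276,203). I choose the one under the foot with its block at (203,236).

```bash
cat > b.py <<'E'
from h import *
def cloud(f):
    z=f["z_map"];v,u=np.nonzero(z>0);K=np.array(f["intrinsics"]);E=np.array(f["extrinsics"])
    d=cv2.undistortPoints(np.stack([u,v],1).astype(float)[:,None],K,np.array([f["k1"],0,0,0,0.]))[:,0]
    P=np.c_[d,np.ones(len(d))]*z[v,u][:,None]
    return (P-E[:3,3])@E[:3,:3]
def sel(P,c,r,z0,z1):
    m=(np.hypot(P[:,0]-c[0],P[:,1]-c[1])<r)&(P[:,2]>z0)&(P[:,2]<z1);return P[m]
for n in ("side","top"):
    f=manip.grab_frame(n);P=cloud(f)
    for nm,c,r,a,b in (("spectro top",(548,199),150,60,80),("stand base",(540,-171),85,7,18),("grip top",(505,222),28,94,115),("head top",(590,200),80,160,178),("lever bar",(626,294),25,170,205),("cam lens+",(540,-171),60,95,140),("upright",(560,-190),60,20,112),("bar arm",(620,250),40,172,205)):
        Q=sel(P,c,r,a,b)
        if len(Q)<4: print(n,nm,len(Q));continue
        R=cv2.minAreaRect(Q[:,:2].astype(np.float32))
        print(n,nm,len(Q),"mean",Q.mean(0).round(1),"rect",np.round(R[0],1),np.round(R[1],1),round(R[2],1), "zmed",np.median(Q[:,2]).round(1))
    if n=="top":
        c=cv2.resize(f["pixels"][160:270,160:370],None,fx=3.8,fy=3.8,interpolation=cv2.INTER_CUBIC)
    else: c=cv2.resize(f["pixels"][120:300,170:370],None,fx=4,fy=3.3,interpolation=cv2.INTER_CUBIC)
    cv2.imwrite(f"pics/crop_{n}.png",np.clip(c*1.5,0,255).astype(np.uint8))
E
python3 b.py
```

```text
side spectro top 2808 mean [543.5 196.3  68.9] rect [558.5 209.4] [189.  223.9] 79.2 zmed 68.8
side stand base 1145 mean [ 532.7 -173.1   10.6] rect [ 537.6 -170.7] [112.6 101.6] 9.9 zmed 10.4
side grip top 73 mean [496.3 219.3 101. ] rect [498.  223.1] [25.2 29.5] 79.0 zmed 101.8
side head top 322 mean [616.6 200.6 167.3] rect [625.3 221. ] [95.  87.4] 74.7 zmed 167.6
side lever bar 61 mean [626.9 285.8 185.2] rect [626.  287.3] [24.9 29.1] 53.3 zmed 186.4
side cam lens+ 332 mean [ 543.  -173.5  112.8] rect [ 552.2 -170.1] [61.8 43.5] 4.5 zmed 114.2
side upright 350 mean [ 550.9 -177.5   78.4] rect [ 552.4 -169.1] [60.5 44.5] 9.7 zmed 86.7
side bar arm 50 mean [625.9 277.1 181.5] rect [628.1 274.6] [25.6 31.2] 15.1 zmed 181.4
top spectro top 3916 mean [549.2 206.6  70.4] rect [559.3 209.5] [181.4 220.5] 79.2 zmed 70.4
top stand base 770 mean [ 528.7 -162.3   11.9] rect [ 539.4 -168.2] [110.2  98.4] 9.8 zmed 11.9
top grip top 80 mean [499.2 221.5 103.1] rect [499.4 222.2] [20.5 29.6] 80.8 zmed 103.2
top head top 477 mean [619.8 202.7 169.6] rect [625.4 224.6] [89.9 85.3] 79.6 zmed 169.9
top lever bar 91 mean [629.1 288.5 189. ] rect [629.1 285. ] [30.7 30. ] 79.0 zmed 190.6
top cam lens+ 293 mean [ 551.7 -164.   115.1] rect [ 553.4 -166.9] [57.9 47.8] 0.3 zmed 116.7
top upright 145 mean [ 567.3 -155.9   94.2] rect [ 556.5 -163.4] [67.1 47.4] 25.1 zmed 104.6
top bar arm 54 mean [625.6 270.4 181.1] rect [621.  250.9] [76.8 21.6] 84.3 zmed 179.7
```

View pics/crop_top.png

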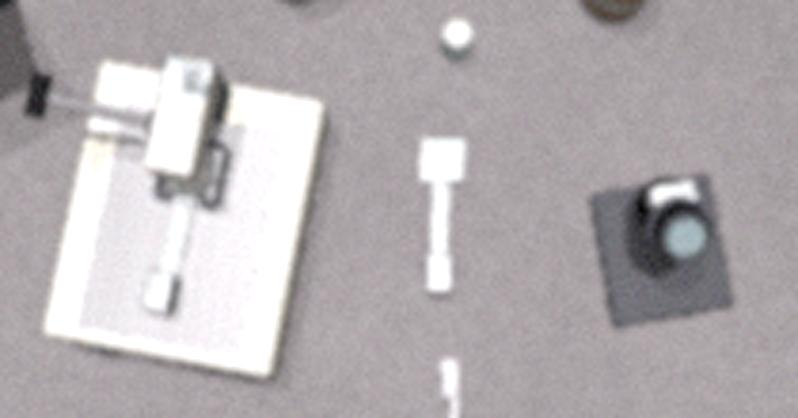

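The crop shows the round-headed aluminium holder lying under the head, with its block at crop (160,292) and tongue running up to the nest. The lever bar is at (38,95) and the camera upright is on the +x side, so the camera leans toward the robot.

```bash
cat > c.py <<'E'
from b import cloud
from h import *
s=manip.observe();print(s["time_s"],np.array(s["ee_pos"]).round(1),np.array(s["eef_rot"]).round(3).tolist())
for n in ("side","top"):
    P=cloud(manip.grab_frame(n))
    for x in range(540,741,40):
        print(n,x,[(y,int(Q[:,2].max())) for y in range(250,431,30) if len(Q:=P[(abs(P[:,0]-x)<20)&(abs(P[:,1]-y)<15)])])
E
python3 c.py | grep -v rect
```

```text
1.8 [162.9 472.7 231.3] [[-0.945, 0.326, -0.0], [0.326, 0.945, 0.0], [0.0, 0.0, -1.0]]
side 540 [(250, 75), (280, 72), (310, 71), (400, 6), (430, 5)]
side 580 [(250, 74), (280, 72), (310, 67), (370, 1), (400, 3), (430, 5)]
side 620 [(250, 178), (280, 193), (310, 190), (370, 3), (400, 5), (430, 214)]
side 660 [(250, 72), (280, 189), (340, 212), (370, 216), (400, 217), (430, 215)]
side 700 [(340, 215), (370, 212), (400, 153), (430, 110)]
side 740 [(250, 2), (280, 0), (340, 120), (370, 94), (400, 52), (430, -2)]
top 540 [(250, 75), (280, 78), (310, 73), (340, 6), (370, 4), (400, 7), (430, 6)]
top 580 [(250, 75), (280, 75), (310, 69), (340, 5), (370, 6), (400, 5), (430, 6)]
top 620 [(250, 176), (280, 196), (310, 196), (340, 6), (370, 5), (400, 5), (430, 218)]
top 660 [(250, 76), (280, 194), (310, 193), (340, 7), (370, 219), (400, 219), (430, 219)]
top 700 [(250, 5), (280, 70), (310, 6), (340, 218), (370, 220), (400, 150), (430, 96)]
top 740 [(250, 6), (280, 7), (310, 6), (340, 118), (370, 81), (400, 42), (430, 24)]
```

Call:
step_arm:
  motion: "0 0 0 0 0 -0.68 1; 0 0 0 0 0 -0.68 1; -0.91 -0.17 0 0 0 0 1; -0.91 -0.17 0 0 0 0 1; -0.91 -0.17 0 0 0 0 1; -0.91 -0.17 0 0 0 0 1; -0.91 -0.17 0 0 0 0 1; -0.91 -0.17 0 0 0 0 1"
  grip_force: 40

```text
time_s: 2.7
ee_pos: [319.0, 411.3, 231.4]
eef_rot: [[-0.982, 0.188, 0.0], [0.188, 0.982, 0.0], [-0.0, 0.0, -1.0]]
force: [0.1, 1.0, -1.6]
opening: 0.001
finger_force: 0.0
```

Call:
step_arm:
  motion: "-0.91 -0.17 0 0 0 0 1; -0.91 -0.17 0 0 0 0 1; -0.91 -0.17 0 0 0 0 1; -0.91 -0.17 0 0 0 0 1; -0.91 -0.17 0 0 0 0 1; -0.91 -0.17 0 0 0 0 1; -0.91 -0.17 0 0 0 0 1; 0 0 0 0 0 0 1"

```text
time_s: 3.5
ee_pos: [501.4, 339.3, 230.6]
eef_rot: [[-0.982, 0.191, 0.0], [0.191, 0.982, -0.001], [-0.0, -0.001, -1.0]]
force: [0.1, 0.3, -1.6]
opening: -0.001
finger_force: 0.0
```

Call:
step_arm:
  motion: "-0.9 -0.16 0 0 0 0 1; -0.9 -0.16 0 0 0 0 1; -0.9 -0.16 0 0 0 0 1; -0.9 -0.16 0 0 0 0 1; -0.9 -0.16 0 0 0 0 1; 0 0 0.3 0 0 0 1; 0 0 0 0 0 0 1"

```text
time_s: 4.2
ee_pos: [626.6, 291.7, 220.6]
eef_rot: [[-0.982, 0.189, -0.002], [0.189, 0.982, -0.001], [0.002, -0.001, -1.0]]
force: [-0.6, 0.4, -0.8]
opening: -0.003
finger_force: 0.0
```

```bash
python3 - <<'E'
from h import *
s=manip.observe();print(np.round(s["joint_positions"],3),np.round(s["ee_pos"],1))
f=manip.grab_frame("side");c=cv2.resize(f["pixels"][40:240,120:340],None,fx=3.6,fy=3,interpolation=cv2.INTER_CUBIC)
cv2.imwrite("pics/lever1.png",np.clip(c*1.5,0,255).astype(np.uint8))
E
```

```text
[0.436 0.656 0.608 1.525 0.    0.625] [626.6 291.7 220.6]
```

View pics/lever1.png

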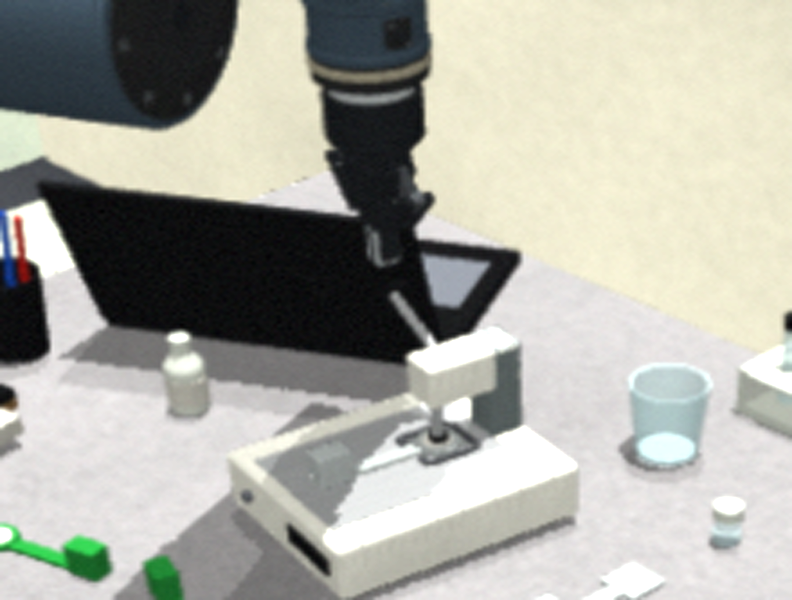

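The crop shows the shut fingertips at (385,262), just above the lever bar (black on black, at about (392,290)), and clear of the laptop. Pressing down next.

Call:
step_arm:
  motion: "0 0 0.4 0 0 0 1; 0 0 0.4 0 0 0 1; 0 0 0.4 0 0 0 1; 0 0 0.4 0 0 0 1; 0 0 0.4 0 0 0 1; 0 0 0.4 0 0 0 1; 0 0 0.4 0 0 0 1"

```text
time_s: 4.95
ee_pos: [626.4, 292.8, 139.3]
eef_rot: [[-0.982, 0.187, 0.001], [0.187, 0.982, 0.001], [-0.001, 0.001, -1.0]]
force: [-0.6, -3.1, 6.0]
opening: 0.001
finger_force: 2.8
```

Call:
step_arm:
  motion: "0 0 0.16 0 0 0 1; 0 0 0.16 0 0 0 1; 0 0 0 0 0 0 1"

```text
time_s: 5.25
ee_pos: [626.4, 292.1, 129.0]
eef_rot: [[-0.982, 0.188, -0.0], [0.188, 0.982, 0.0], [0.0, -0.0, -1.0]]
force: [-0.2, 0.2, 2.6]
opening: -0.002
finger_force: 0.8
```

Call:
step_arm:
  motion: "0 0 0.1 0 0 0 1; 0 0 0.1 0 0 0 1; 0 0 0.07 0 0 0 1; 0 0 0 0 0 0 1; 0 0 0 0 0 0 1; 0 0 0 0 0 0 1"

```text
time_s: 5.85
ee_pos: [627.0, 292.0, 121.0]
eef_rot: [[-0.982, 0.188, 0.0], [0.188, 0.982, 0.0], [-0.0, 0.0, -1.0]]
force: [-0.0, -0.2, 4.4]
opening: 0.001
finger_force: 2.1
```

```bash
cat > d.py <<'E'
from h import *
import sys
s=manip.observe();print(np.round(s["joint_positions"],3),np.round(s["ee_pos"],1),np.round(s["force"],1))
E
python3 d.py
```

```text
[0.436 0.656 0.357 1.271 0.    0.625] [627. 292. 121.] [-0.  -0.2  4.4]
```

Call:
step_arm:
  motion: "0 0 -0.5 0 0 0 1; 0 0 -1 0 0 0 1; 0 0 -1 0 0 0 1; 0 0 -1 0 0 0 1; 0 0 0 0 0 0 1"

```text
time_s: 6.35
ee_pos: [628.1, 292.4, 229.8]
eef_rot: [[-0.982, 0.188, 0.005], [0.188, 0.982, 0.002], [-0.004, 0.003, -1.0]]
force: [1.0, -0.6, -1.1]
opening: 0.004
finger_force: 0.0
```

Call:
step_arm:
  motion: "0.74 -0.62 0 0 0 0 0.4; 0.74 -0.62 0 0 0 0 0.4; 0.74 -0.62 0 0 0 0 0.4; 0.74 -0.62 0 0 0 0 0.4; 0.74 -0.62 0 0 0 0 0.4; 0 0 0.5 0 0 0 0.4; 0 0 0.5 0 0 0 0.4; 0 0 0 0 0 0 0.4"

```text
time_s: 7.15
ee_pos: [499.2, 220.8, 193.6]
eef_rot: [[-0.982, 0.188, -0.003], [0.188, 0.982, -0.001], [0.003, -0.002, -1.0]]
force: [0.8, -0.3, -0.0]
opening: 0.596
finger_force: 0.0
```

```bash
cat > e.py <<'E'
from h import *
from b import cloud,sel
s=manip.observe();print("EE",np.round(s["ee_pos"],1),np.round(s["opening"],3),s["time_s"])
f=manip.grab_frame("side");P=cloud(f)
Q=sel(P,(500,221),28,94,112);print("GRIP",len(Q),Q.mean(0).round(1) if len(Q) else 0)
Q=sel(P,(628,292),30,95,205);print("BAR",len(Q),Q.mean(0).round(1) if len(Q) else 0, Q[:,2].max() if len(Q) else 0)
c=cv2.resize(f["pixels"][90:250,170:300],None,fx=4.5,fy=3.7,interpolation=cv2.INTER_CUBIC)
cv2.imwrite("pics/grip1.png",np.clip(c*1.5,0,255).astype(np.uint8))
E
python3 e.py | grep -E "^(EE|GRIP|BAR)"
```

```text
EE [500.2 221.3 195.5] 0.605 7.25
GRIP 72 [496.3 219.6 100.7]
BAR 51 [625.7 288.3 116.8] 128.02666601533278
```

View pics/grip1.png

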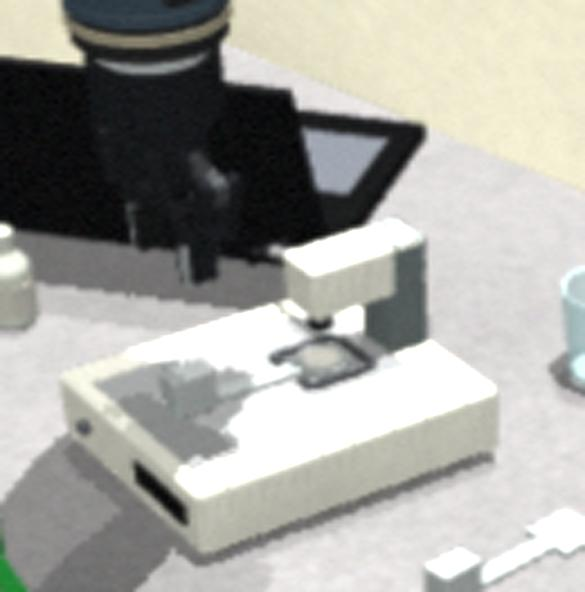

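The crop shows the lever down (arm at (270,252)) and the foot lifted at (318,320). The round head lies in the nest at (325,355) and the grip block at (188,385) is under the open fingers. Descending to grip.

Call:
step_arm:
  motion: "0 0 0.9 0 0 0 0.4; 0 0 0.9 0 0 0 0.4; 0 0 0.9 0 0 0 0.4; 0 0 0.7 0 0 0 0.4; 0 0 0.4 0 0 0 0.4; 0 0 0.2 0 0 0 0.4; 0 0 0 0 0 0 0.4"

```text
time_s: 8.0
ee_pos: [500.6, 221.4, 75.7]
eef_rot: [[-0.982, 0.188, -0.0], [0.188, 0.982, -0.0], [0.0, -0.0, -1.0]]
force: [-0.9, -0.1, 0.4]
opening: 0.601
finger_force: 0.0
```

Call:
step_arm:
  motion: "0 0 0 0 0 0 0.7; 0 0 0 0 0 0 0.9; 0 0 0 0 0 0 1; 0 0 0 0 0 0 1; 0 0 0 0 0 0 1; 0 0 0 0 0 0 1"
  grip_force: 60

```text
time_s: 8.6
ee_pos: [501.2, 221.6, 76.8]
eef_rot: [[-0.982, 0.188, 0.002], [0.188, 0.982, 0.001], [-0.002, 0.001, -1.0]]
force: [-1.0, -0.4, 7.0]
opening: 0.224
finger_force: 59.5
```

Call:
step_arm:
  motion: "0 0 -0.2 0 0 0 1; 0 0 -0.2 0 0 0 1; 0 0 -0.17 0 0 0 1; 0 0 0 0 0 0 1"

```text
time_s: 9.0
ee_pos: [501.0, 221.6, 93.8]
eef_rot: [[-0.982, 0.188, 0.001], [0.188, 0.982, 0.001], [-0.001, 0.001, -1.0]]
force: [-0.3, -0.6, -1.0]
opening: 0.224
finger_force: 58.5
```

```bash
cat > g.py <<'E'
from h import *
f=manip.grab_frame("side");c=cv2.resize(f["pixels"][120:240,170:300],None,fx=5,fy=4.6,interpolation=cv2.INTER_CUBIC)
cv2.imwrite("pics/lift.png",np.clip(c*1.5,0,255).astype(np.uint8))
E
python3 g.py
```

```text
(no output)
```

View pics/lift.png

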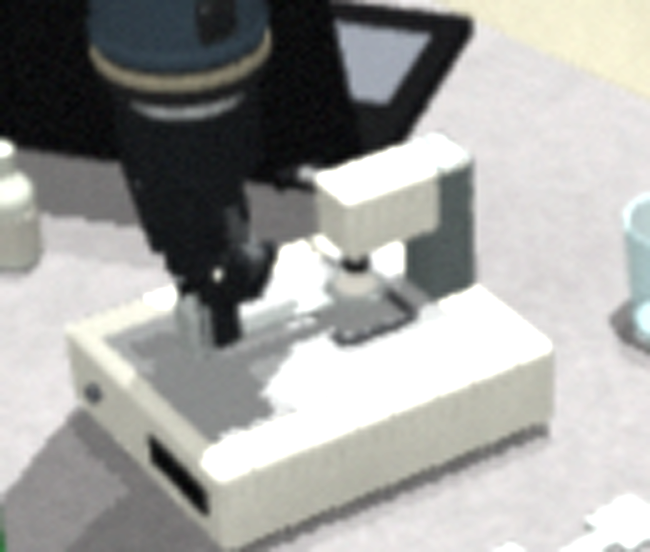

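The crop shows the holder gripped and raised level above the nest walls, with its tongue at (270,320). The foot is still clear above it, at (352,275). Drawing it out next.

Call:
step_arm:
  motion: "0.5 0 0 0 0 0 1; 0.9 0 0 0 0 0 1; 0.9 0 0 0 0 0 1; 0.4 0 0 0 0 0 1; 0 0 0 0 0 0 1; 0 0 -0.5 0 0 0 1; 0 0 -0.9 0 0 0 1; 0 0 -0.9 0 0 0 1"

```text
time_s: 9.85
ee_pos: [421.7, 236.4, 162.4]
eef_rot: [[-0.982, 0.189, -0.0], [0.189, 0.982, -0.0], [0.0, -0.0, -1.0]]
force: [0.7, -0.3, -1.7]
opening: 0.225
finger_force: 58.6
```

Call:
step_arm:
  motion: "0 0 -0.9 0 0 0 1; 0 0 -0.9 0 0 0 1; 0 0 -0.9 0 0 0 1; 0 0 -0.9 0 0 0 1; 0 0 -0.4 0 0 0 1; 0 0 0 0 0 0 1; 0 0 0 0 0 0 1"

```text
time_s: 10.55
ee_pos: [421.5, 236.5, 281.1]
eef_rot: [[-0.982, 0.189, -0.0], [0.189, 0.982, -0.0], [0.0, -0.0, -1.0]]
force: [-0.4, -0.3, -1.0]
opening: 0.225
finger_force: 58.6
```

Call:
step_arm:
  motion: "0 0 0 0 0 -0.69 1; 0 0 0 0 0 -0.69 1; 0 0 0 0 0 -0.69 1; 0 0 0 0 0 -0.69 1; 0 0 0 0 0 -0.69 1; 0.17 -0.87 0 0 0 0 1; 0.17 -0.87 0 0 0 0 1; 0.17 -0.87 0 0 0 0 1"

```text
time_s: 11.35
ee_pos: [418.9, 155.8, 280.4]
eef_rot: [[-0.985, -0.172, -0.002], [-0.172, 0.985, -0.001], [0.002, -0.0, -1.0]]
force: [-0.0, 0.1, -1.2]
opening: 0.225
finger_force: 58.7
```

Call:
step_arm:
  motion: "0.17 -0.87 0 0 0 0 1; 0.17 -0.87 0 0 0 0 1; 0.17 -0.87 0 0 0 0 1; 0.17 -0.87 0 0 0 0 1; 0.17 -0.87 0 0 0 0 1; 0.17 -0.87 0 0 0 0 1; 0.17 -0.87 0 0 0 0 1; 0.17 -0.87 0 0 0 0 1"

```text
time_s: 12.15
ee_pos: [414.4, -57.1, 280.6]
eef_rot: [[-0.985, -0.171, -0.001], [-0.171, 0.985, 0.0], [0.001, 0.0, -1.0]]
force: [0.9, 0.4, -1.6]
opening: 0.222
finger_force: 58.7
```

Call:
step_arm:
  motion: "0.17 -0.87 0 0 0 0 1; 0.17 -0.87 0 0 0 0 1; 0.17 -0.87 0 0 0 0 1; 0.17 -0.87 0 0 0 0 1; 0.17 -0.87 0 0 0 0 1; 0 0 0 0 -0.83 0 1; 0 0 0 0 -0.83 0 1; 0 0 0 0 0 0 1"

```text
time_s: 12.95
ee_pos: [410.5, -189.2, 280.9]
eef_rot: [[-0.971, -0.169, 0.172], [-0.166, 0.986, 0.03], [-0.174, 0.0, -0.985]]
force: [0.6, 0.2, -0.6]
opening: 0.226
finger_force: 58.9
```

Call:
step_arm:
  motion: "0 0 0 0 -0.83 0 1; 0 0 0 0 -0.83 0 1; 0 0 0 0 -0.83 0 1; 0 0 0 0 0 0 1; 0 0 0 0 0 0 1"

```text
time_s: 13.45
ee_pos: [411.6, -189.0, 281.3]
eef_rot: [[-0.895, -0.17, 0.412], [-0.154, 0.985, 0.072], [-0.418, 0.001, -0.909]]
force: [-0.4, 0.2, -0.7]
opening: 0.222
finger_force: 58.9
```

```bash
python3 d.py
```

```text
[-0.644 -0.182 -0.399  1.048  0.309 -0.767] [ 411.6 -189.   281.3] [-0.4  0.2 -0.7]
```

Call:
step_arm:
  motion: "0.28 -0.02 0.6 0 0 0 1; 0.28 -0.02 0.6 0 0 0 1; 0.28 -0.02 0.6 0 0 0 1; 0.28 -0.02 0.6 0 0 0 1; 0 0 0 0 0 0 1; 0 0 0 0 0 0 1"

```text
time_s: 14.05
ee_pos: [412.7, -191.1, 202.6]
eef_rot: [[-0.894, -0.172, 0.413], [-0.156, 0.985, 0.073], [-0.419, 0.001, -0.908]]
force: [0.5, 0.4, -0.9]
opening: 0.222
finger_force: 58.9
```

```bash
cat > k.py <<'E'
from h import *
from b import cloud
s=manip.observe();T=np.array(s["ee_pos"]);R=np.array(s["eef_rot"])
a=np.deg2rad(9.8);xh=np.array([np.cos(a),np.sin(a),0]);zh=np.array([0,0,1.]);c,n_=np.cos(np.deg2rad(25)),np.sin(np.deg2rad(25))
C=np.c_[c*xh+n_*zh,np.cross(zh,xh),-n_*xh+c*zh];L=np.array([539,-169,120.])
H=R@np.diag([-1,1,-1]); org=T-H@np.array([-94,.5,6.5])
print("Korg cam",(C.T@(org-L)).round(1),"org",org.round(1),"ang",np.rad2deg(np.arccos(np.clip(np.diag(C.T@H),-1,1))).round(1),"T",T.round(1))
for n in("side","top"):
    f=manip.grab_frame(n);P=cloud(f);Q=(P-org)@H
    m=(np.hypot(Q[:,0],Q[:,1])<30)&(abs(Q[:,2])<25);q=Q[m]
    if len(q)>5:
        r=cv2.minEnclosingCircle(q[:,:2].astype(np.float32));print("Khead",n,len(q),"mean",q.mean(0).round(1),"circ",np.round(r[0],1),round(r[1],1))
        A=np.c_[q[:,:2],np.ones(len(q))];co=np.linalg.lstsq(A,q[:,2],rcond=None)[0];print("Kplane slopes",co.round(3))
    m=(abs(Q[:,1])<6)&(Q[:,0]>-75)&(Q[:,0]<-20)&(abs(Q[:,2]-5)<15);q=Q[m]
    if len(q)>3: print("Ktongue",len(q),q.mean(0).round(1))
    for l in("camera","holder"):
        for r in manip.pinpoint(f,l)[:2]:print("Kpin",n,l,round(r["conf"],2),np.round(r["pixel"],1),"exp",w2px(f,L if l=="camera" else org).round(1))
    cc=f["pixels"][150:310,230:400] if n=="side" else f["pixels"][150:290,260:400]
    cv2.imwrite(f"pics/fin_{n}.png",np.clip(cv2.resize(cc,None,fx=3.5,fy=3.5,interpolation=cv2.INTER_CUBIC)*1.4,0,255).astype(np.uint8))
E
python3 k.py | grep ^K
```

```text
Korg cam [ 13.2  -1.1 123. ] org [ 499.8 -176.9  237.1] ang [0.1 0.1 0.1] T [ 413.  -191.5  203.4]
Khead side 236 mean [-4.9 -0.7  4. ] circ [-6.7 -0.9] 23.2
Kplane slopes [0.027 0.029 4.119]
Ktongue 77 [-36.4  -0.5   3.1]
Kpin side camera 0.61 [230.1 213.4] exp [330.4 246.6]
Kpin side holder 0.8 [323.2 218.4] exp [325.1 218.2]
Kpin side holder 0.79 [179.4 259.9] exp [325.1 218.2]
Khead top 179 mean [-2.7  2.2  5. ] circ [-5.1  2.1] 23.5
Kplane slopes [ 5.000e-03 -2.400e-02  5.024e+00]
Ktongue 80 [-46.9   0.6   3.9]
Kpin top camera 0.62 [276.4 201.2] exp [340.5 222.6]
Kpin top holder 0.89 [351.5 233.3] exp [352.2 234. ]
Kpin top holder 0.87 [223.6 292. ] exp [352.2 234. ]
```

View pics/fin_side.png

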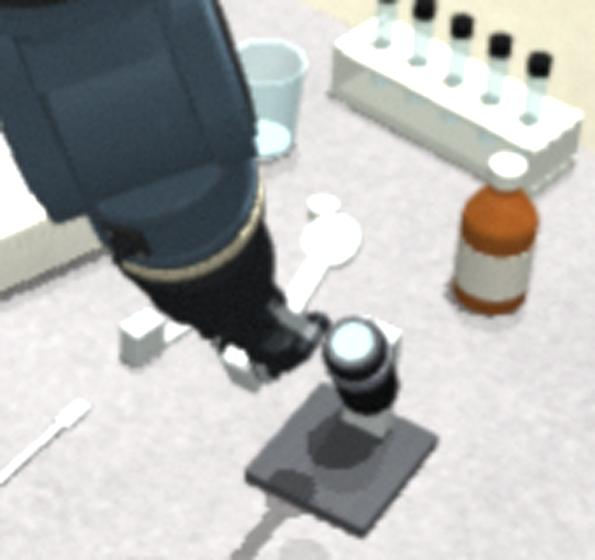

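The crop shows the round head at (330,240), clear of the camera (lens at (352,345)), with the grip block toward the robot. The measured head agrees with the grasp model to about 2 mm. Making the last small shift.

Call:
step_arm:
  motion: "0.14 0.01 0.25 0 0 0 1; 0.14 0.01 0.25 0 0 0 1; 0.14 0.01 0.23 0 0 0 1; 0 0 0 0 0 0 1; 0 0 0 0 0 0 1; 0 0 0 0 0 0 1; 0 0 0 0 0 0 1; 0 0 0 0 0 0 1"

```text
time_s: 15.25
ee_pos: [410.0, -190.8, 177.3]
eef_rot: [[-0.894, -0.171, 0.415], [-0.155, 0.985, 0.072], [-0.421, -0.0, -0.907]]
force: [0.2, -0.2, -0.4]
opening: 0.221
finger_force: 58.9
```

```bash
python3 k.py | grep ^K; python3 e.py | grep ^BAR
```

```text
Korg cam [-4.000e-01  1.000e-01  1.005e+02] org [ 496.8 -176.2  211. ] ang [0.1 0.1 0.1] T [ 410.  -190.7  177.3]
Khead side 229 mean [-4.6 -0.6  3.9] circ [-6.2  0.5] 23.4
Kplane slopes [0.024 0.019 3.972]
Ktongue 80 [-38.2  -0.6   3.2]
Kpin side camera 0.66 [329.2 247.8] exp [330.4 246.6]
Kpin side holder 0.73 [321.7 228.7] exp [323.2 227.7]
Kpin side holder 0.65 [180.3 258.4] exp [323.2 227.7]
Khead top 173 mean [-2.7  2.4  4.8] circ [-5.4  1.4] 24.5
Kplane slopes [ 0.    -0.016  4.866]
Ktongue 79 [-47.    0.8   3.9]
Kpin top camera 0.85 [341.9 224.1] exp [340.5 222.6]
Kpin top holder 0.82 [226.7 293.5] exp [349.8 235.8]
Kpin top holder 0.73 [348.1 237.5] exp [349.8 235.8]
BAR 0 0 0
```

View pics/fin_top.png

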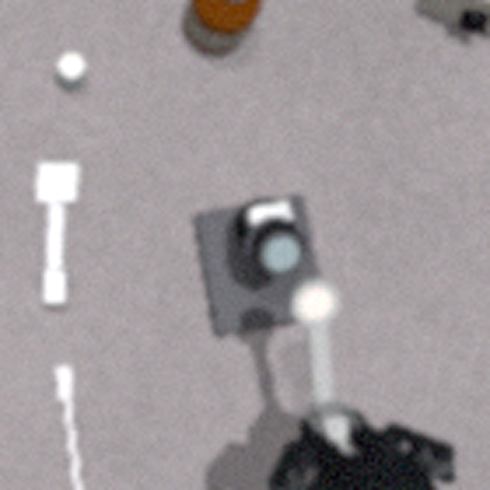

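The crop shows the head (315,300) held in the air in front of the lens, with the block straight to the leaning side and the bystanders untouched. Handing in.

```bash
python3 -c "
from bench import manip
print(manip.finish_job())"
```

```text
the job is handed in; nothing more can be done
None
```

I pressed the lever down, drew the holder out, and handed the job in with the holder in the air. By my own measurement its head is about 100 mm from the lens and square to it; no verdict came back, and the arm hid the lever in the last picture.

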